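# Seat a keyed driver plate on its mandrel

## Robot

A 7-joint arm with a two-finger parallel gripper is mounted at the origin on a cart in front of the work surface, level with it; the furniture and walls round the work are solid. World frame = base frame: x ahead of the robot, y to its left, z up, the work surface at z = 0. Lengths are in m, angles in rad, forces in N, time in s.
With the tool pointing down it reaches from about 0.425 to 0.925 m from the base axis. Payload 6.8 kg.
Tool frame: the origin (TCP) lies on the centre line of the jaws, within the pads' length; the fingertips stand 17 mm ahead of it and the grasp point (between the pads) lies 2 mm behind it; z points along the fingers, x is the direction in which the jaws open and shut, and the axes are right-handed (so a half turn about z gives the same grasp; the last joint's range is limited). The gripper opens to 85 mm and grips with 20 to 120 N. Pads are 22 mm wide; open, the fingers measure 114 mm over their backs; the gripper's body (76 mm by 85 mm) begins 54 mm behind the grasp point. The pads swing forward as they close: fully open they stand 13 mm farther back than shut.
Start: joints at [-1.369, 0.477, 0.022, 1.555, -0.011, 1.109, -0.083], TCP at [0.206, 0.643, 0.22] pointing down, gripper open.
Joint ranges: [-2.96, 2.96], [-0.34, 2.1], [-1.41, 1.46], [0.24, 2.44], [-1.37, 4.51], [0.17, 1.92], [-2.96, 2.96]. Speed limits (rad/s): [2.39, 2.39, 3.14, 3.14, 3.14, 3.14, 3.14].

## Interface

Orientations are given as a unit quaternion [w, x, y, z].
In Python, from station import status, read_camera, camera_model, bot gives the robot as it stands.
- The arm moves only by the tool arm_command, never from a script. Its argument "series" is a list of rows, each a list of 3 entries, a list of its own where there are three numbers: the finger opening in mm, from 0 to 85.4, then the shift along the tool's x, y, z in mm, then the turn about the tool's z in rad. In form: [[gripper, [dx, dy, dz], roll], ...]. A call has 1 to 8 rows; each row is the pose to reach, as a shift and turn from the pose commanded when the call began, along the tool's axes at that moment; what a row does not reach only later rows make up. A row lasts 1/8 s, in which the tool goes at most 62.5 mm and 10.7 degrees, less where a joint would pass 70% of its speed; a pose out of reach is approached as far as the arm can. A call with a gripper value outside its range is refused whole. The fingers move at their own pace and stop on an object; "squeeze" is the grip in N (left out, the last holds). Time passes only in rows, so rows that repeat a pose let the fingers close. It gives the time, the measured TCP pose, the force and the opening at its end, in the units of the state.
- status.get_obs(): the state, without advancing time (a new reading comes with each control period).
- read_camera(name): name is "scene" or "top" or "wrist"; returns the picture (420x560x3 uint8, blue, green, red); there is no depth.
- camera_model(name): a dict with "fov_y" (degrees; the focal length in pixels is half the picture's height over the tangent of half this angle, whatever the lens; pixels are square), "cx", "cy" (the principal point, pixels), "R" (3x3) and "t" (3): a world point X has camera coordinates R X + t. Camera axes: x right, y down, z forward; pixel columns grow to the right and rows downward; lengths in m; the calibration is good to about 2 mm. A picture is of the moment at which its call begins: read the wrist's pose just before it. camera_model takes no time and is no camera call; for the wrist camera it gives the pose at the moment of the call.
- bot.hand_in(): hands the job in, once; it reports no verdict.
The state is a dict: "t": time; "q": joint angles; "joint_vel": joint speeds; "joint_torque": joint torques, N m; "eef_pos": TCP position; "tool_rot": TCP orientation; "contact_force": force on the tool from outside, world axes, zero at the start; "torque": the same for the moment, N m; "gripper_width": opening from 0.0 (shut) to 1.0 (fully open).
Only numpy, scipy, OpenCV 4.12 (cv2) and the standard library are available. Lean on these libraries where they do the work, as an engineer would, in place of code of your own. Each camera call takes 0.05 s, during which the arm holds its last target.

## Task

Push the notched driver plate round on its mandrel (its upright stud is there to push against) until the notch in its rim stands over the key on the flange, then press the plate down by its centre boss until it is fully home on the flange. Do not lift the plate, and leave the loose nut, bolt and ring clip beside it where they lie.

Things in the scene. Friction and masses are not known exactly. Their poses are not given: they have to be found in the camera images.
- mandrel: Fixed mandrel on the bench: dark round steel flange, 164 mm across, 16 mm thick, with an 18 mm stub up its middle (hidden in the plate; 1 mm play). Origin on its axis at the bench surface, z up, x along the key. Three rest buttons on the flange, tops 24 mm above the bench, carry the plate when home; four low cap screws stand outside its rim.
- key_top (a point): Point on the top edge of the fixed key, 53 mm from the mandrel's axis along the mandrel's +x and 34 mm above the bench. The key is a bright steel bar lying radially on the flange from 47 to 76 mm from the axis, so its outer 18 mm show beyond the plate's rim; 8 mm wide, 18 mm high from the flange, top edges bevelled.
- plate: Loose aluminium driver plate, 0.3 to 0.5 kg: disc 116 mm across, 12 mm thick, blind hub over the mandrel's stub. Turns either way about the vertical axis (1 to 3 N at the stud), stays where left. Origin on its axis at its underside, z up; notch along +x, stud along -x. Underside 36 mm above the bench at the start, level, 2 mm above the key; 24 mm when home, possible only with notch over key.
- plate_notch (a point): Middle of the notch in the plate's rim, 53 mm from its axis along its +x, at the height of the disc's top face. The notch is 13 mm deep radially, about 12.5 mm wide at its bottom and 16 mm at the rim, cut through the full thickness; it drops over the key if it is within about 3 degrees of it.
- plate_stud (a point): Centre of the top of the upright steel stud on the plate: 10 mm diameter, 26 mm high above the disc's top face (a 15 mm collar, 2 mm high, at its foot), 46 mm from the plate's axis, exactly opposite the notch. Between it and the boss are 26 mm of clear disc.
- plate_boss (a point): Centre of the flat top of the round boss in the middle of the plate: 30 mm diameter, 28 mm high above the disc's top face, 76 mm above the bench at the start and 64 mm when home. Press here, straight down.
- sleeve (a joint): Travel in m of the black friction sleeve (44 mm diameter) under the plate: 0 as it stands at the start, 0.012 when the plate is home. It yields to about 4 to 6 N of downward push on the plate, stays where it is pushed and does not spring back.
- hex_nut: Loose bright hexagon nut lying on the bench beside the mandrel, 23x25x11 mm; origin at the centre of its underside. To be left alone.
- hex_bolt: Loose bright hexagon bolt lying on the bench beside the mandrel, 28x58x17 mm; origin at the centre of its underside. To be left alone.
- ring_clip: Loose blue ring clip (a flat open ring) lying on the bench beside the mandrel, 45 mm across, 8 mm high; origin at the centre of its underside. To be left alone.
Mind the look-alikes: they are no part of the job. Of the things shaped like the plate, the aluminium one is meant.

How it is judged:
By the outcome, as a careful person would: the job done as asked, in the order asked, and still so for the second after the job is handed in, with the robot touching nothing.
It also fails if it takes over 54 s, if anything falls off the work surface, if the arm or the gripper's body presses on something with over 40 N, if the wrist force passes 120 N, or if a joint passes its speed limit or range.

## Working session

There is one attempt and no reset: what is moved stays moved. The work goes in short steps, Python scripts to look and compute and a tool call to move; the robot and the scene stay as the last step left them, time stands still between calls to the robot, and variables do not carry over. Pictures are saved under pics/ and viewed, and the job is handed in when it is done.

Besides the shell and the picture viewer there is one more tool, called after "Call:" by a JSON object that holds its "op" and its "data", one argument or row to a line. arm_command: Moves the arm, as the interface text tells. Its arguments: {"type":"object","properties":{"series":{"type":"array"},"squeeze":{"type":"number"}},"required":["series"]}

```bash
mkdir -p pics; ls; python3 - <<'E'
from station import status, read_camera, camera_model, bot
import cv2
print(status.get_obs())
for n in ["scene","top","wrist"]:
    m=camera_model(n); print(n,m)
    cv2.imwrite(f"pics/{n}0.png",read_camera(n))
E
```

```text
pics
{'t': 0.0, 'q': array([-1.36909123,  0.47783849,  0.02236399,  1.55644381, -0.01148705,
        1.10928606, -0.08310134]), 'joint_vel': array([ 0.00208214, -0.00057349, -0.00039104,  0.00082343,  0.00035441,
        0.00015741,  0.00226113]), 'joint_torque': array([-6.15575536e-04, -5.96464384e+01,  1.60748642e+00, -2.81184125e+01,
        1.24319899e-02,  9.44002066e-03, -3.07556536e-05]), 'eef_pos': array([0.20563812, 0.64227791, 0.21940369]), 'tool_rot': array([ 6.07519055e-04,  8.07733731e-01,  5.89546747e-01, -6.95662240e-04]), 'contact_force': array([0.13337411, 0.58904511, 1.08879164]), 'torque': array([-0.02066746, -0.04389241, -0.01248659]), 'gripper_width': 1.0024790656464675}
scene {'fov_y': 44.11308804481116, 'cx': 279.94741936832946, 'cy': 212.34491999508745, 'R': array([[-0.48716651, -0.87330067, -0.00383861],
       [-0.57169059,  0.32223142, -0.75454409],
       [ 0.66018078, -0.36539411, -0.65623813]]), 't': array([0.47522038, 0.29149796, 0.61568906])}
top {'fov_y': 54.54277090804949, 'cx': 276.3355779774342, 'cy': 208.81110412229654, 'R': array([[-0.02232436, -0.99959384,  0.01771354],
       [-0.98214037,  0.01861677, -0.18722633],
       [ 0.18682052, -0.02157689, -0.98215708]]), 't': array([0.23915928, 0.56746236, 0.8370709 ])}
wrist {'fov_y': 70.33276490843555, 'cx': 283.47871503515336, 'cy': 207.93059558242334, 'R': array([[ 0.30546951,  0.95220054, -0.00158604],
       [ 0.91299964, -0.29241988,  0.28446839],
       [ 0.27040717, -0.08834448, -0.95868411]]), 't': array([-0.67345184, -0.03650326,  0.37860282])}
```

View pics/scene0.png

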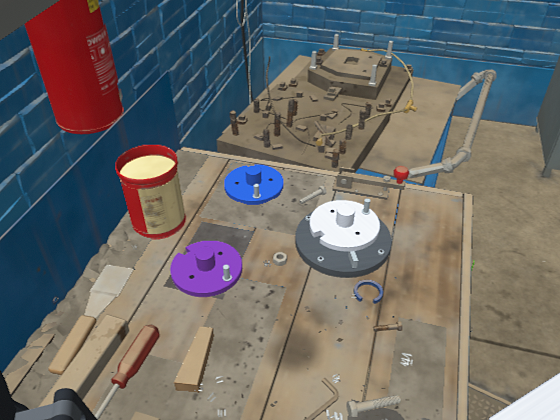

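View pics/top0.png

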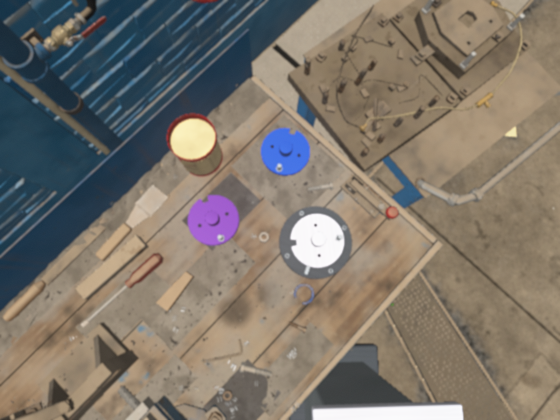

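View pics/wrist0.png

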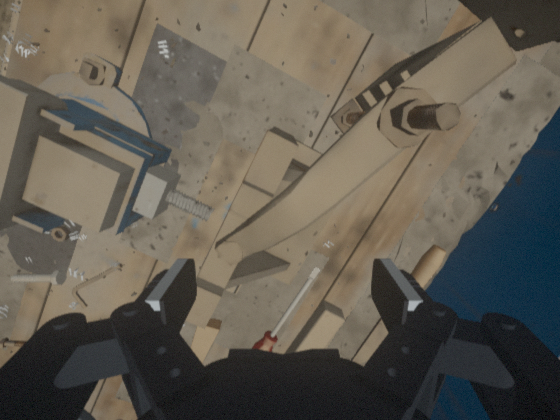

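```bash
python3 - <<'E'
import cv2
a=cv2.imread("pics/scene0.png")[190:310,280:410]; cv2.imwrite("pics/s0c.png",cv2.resize(a,None,fx=5,fy=5,interpolation=cv2.INTER_CUBIC)[:600,:800])
a=cv2.imread("pics/top0.png")[195:315,265:375]; cv2.imwrite("pics/t0c.png",cv2.resize(a,None,fx=5,fy=5,interpolation=cv2.INTER_CUBIC))
E
```

```text
(no output)
```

View pics/s0c.png

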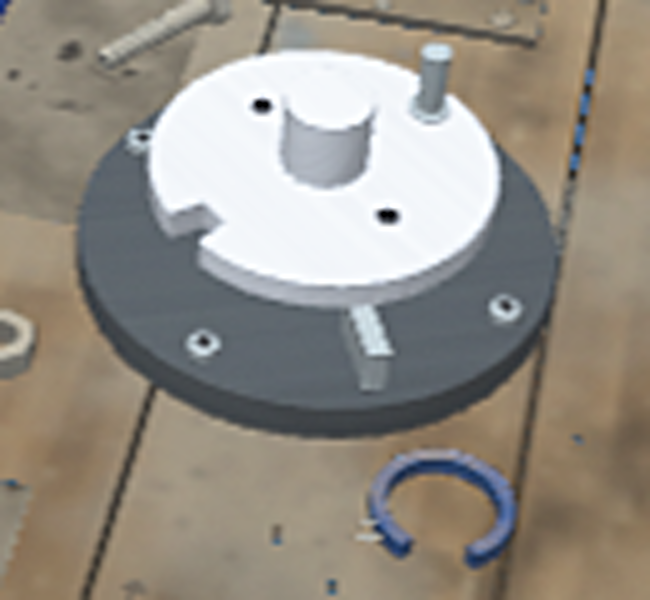

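View pics/t0c.png

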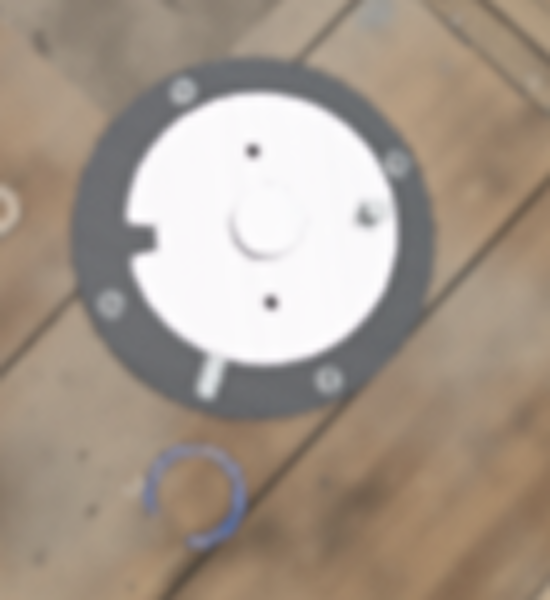

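```bash
cat > h.py <<'E'
import numpy as np
from station import camera_model
from scipy.optimize import least_squares
def proj(m,X):
    f=210/np.tan(np.radians(m["fov_y"])/2); c=np.array(m["R"])@X+m["t"]
    return np.array([m["cx"]+f*c[0]/c[2], m["cy"]+f*c[1]/c[2]])
def ray(m,uv,z):
    f=210/np.tan(np.radians(m["fov_y"])/2); R=np.array(m["R"]); d=R.T@np.array([(uv[0]-m["cx"])/f,(uv[1]-m["cy"])/f,1]); o=-R.T@m["t"]
    return o+d*(z-o[2])/d[2]
E
python3 - <<'E'
from h import *
T=camera_model("top");S=camera_model("scene")
ct=lambda x,y:((x+.5)/5-.5+265,(y+.5)/5-.5+195)
cs=lambda x,y:((x+.5)/5-.5+280,(y+.5)/5-.5+190)
for n,m,uv,z in [("disc",T,ct(263,229),.048),("boss",T,ct(265,219),.076),("flange",T,ct(253,238),.016),("notchbot",T,ct(157,239),.048),("stud",T,ct(371,207),.074),("studbase",T,ct(366,217),.049),("keyout",T,ct(207,397),.034),
 ("keyrim",T,ct(217,357),.034),("hole1",T,ct(253,150),.048),("hole2",T,ct(271,302),.048),("boss",S,cs(330,103),.076),("stud",S,cs(437,50),.074),("keyout",S,cs(376,352),.034),("notchbot",S,cs(207,211),.048),
 ("hole1",S,cs(262,105),.048),("hole2",S,cs(388,216),.048),
 ("ring",T,ct(197,497),.004),("nut",S,cs(5,340),.006)]:
    print(n,ray(m,uv,z).round(4))
E
```

```text
disc [0.5018 0.1405 0.048 ]
boss [0.5029 0.1429 0.076 ]
flange [0.5013 0.1413 0.016 ]
notchbot [0.4984 0.1865 0.048 ]
stud [0.5073 0.0978 0.074 ]
studbase [0.506  0.0958 0.049 ]
keyout [0.431  0.1661 0.034 ]
keyrim [0.448  0.1611 0.034 ]
hole1 [0.5363 0.1435 0.048 ]
hole2 [0.4703 0.1384 0.048 ]
boss [0.4971 0.1445 0.076 ]
stud [0.5038 0.0965 0.074 ]
keyout [0.4295 0.1696 0.034 ]
notchbot [0.498  0.1896 0.048 ]
hole1 [0.5334 0.1448 0.048 ]
hole2 [0.4672 0.1397 0.048 ]
ring [0.3882 0.1694 0.004 ]
nut [0.515  0.2556 0.006 ]
```

```bash
cat >> h.py <<'E'
from scipy.spatial.transform import Rotation as Ro
from station import status
def go(xyz,yaw):
    o=status.get_obs(); R=Ro.from_quat(np.roll(o["tool_rot"],-1)).as_matrix()
    y0=np.degrees(np.arctan2(R[1,0],R[0,0]))
    d=(R.T@(np.array(xyz)-o["eef_pos"]))*1000
    print("pos",o["eef_pos"].round(4),"yaw",y0.round(1),"tilt",R[2,2].round(5),"shift",d.round(1),"roll",np.radians((y0-yaw+180)%360-180).round(3),"t",round(o["t"],2),"F",o["contact_force"].round(1))
E
python3 - <<'E'
from h import *
print(proj(camera_model("top"),np.array([.206,.643,.2])))
go([.49,.097,.24],4.5)
E
```

```text
[ 28.55667211 416.80625823]
pos [0.2057 0.6425 0.2197] yaw 72.2 tilt -1.0 shift [-432.9  437.1  -19.7] roll 1.182 t 0.15 F [ 0.   0.4 -1.1]
```

Call:
{"op": "arm_command", "data": {
  "series": [
    [85, [0, 0, -50], 0],
    [85, [-40, 40, -60], 0.1],
    [85, [-80, 80, -60], 0.25],
    [85, [-120, 120, -60], 0.4],
    [85, [-160, 160, -60], 0.55],
    [85, [-200, 200, -60], 0.7],
    [85, [-240, 240, -60], 0.8],
    [85, [-280, 280, -60], 0.9]
  ]
}}

```text
t: 1.15
eef_pos: [0.3876, 0.289, 0.2804]
tool_rot: [-0.0, 0.984, 0.178, -0.0]
contact_force: [1.1, 0.6, -0.5]
gripper_width: 0.993
```

```bash
python3 - <<'E'
from h import *
go([.49,.097,.24],4.5); print(status.get_obs()["q"])
E
```

```text
pos [0.3876 0.289  0.2804] yaw 20.5 tilt -1.0 shift [ 28.7 215.7  40.3] roll 0.279 t 1.15 F [ 1.1  0.6 -0.5]
[-1.07018391  0.09236889  0.32542676  1.94208531 -0.03312191  1.11205772
 -0.3736082 ]
```

Call:
{"op": "arm_command", "data": {
  "series": [
    [60, [8, 50, 0], 0.1],
    [40, [15, 100, 0], 0.2],
    [30, [22, 150, 10], 0.28],
    [25, [27, 190, 30], 0.28],
    [20, [29, 216, 40], 0.28],
    [20, [29, 216, 40], 0.28],
    [20, [29, 216, 40], 0.28],
    [20, [29, 216, 40], 0.28]
  ]
}}

```text
t: 2.15
eef_pos: [0.4903, 0.1004, 0.2407]
tool_rot: [-0.0, 0.999, 0.042, 0.0]
contact_force: [-0.4, -0.3, -0.3]
gripper_width: 0.237
```

```bash
python3 - <<'E'
from h import *
from station import read_camera
import cv2
go([.49,.097,.24],4.5); o=status.get_obs();print(o["q"],o["gripper_width"])
m=camera_model("wrist"); cv2.imwrite("pics/w1.png",read_camera("wrist"))
import pickle; pickle.dump(m,open("w1.pkl","wb"))
cv2.imwrite("pics/s1.png",read_camera("scene"))
E
```

```text
pos [0.4903 0.1004 0.2407] yaw 4.8 tilt -1.0 shift [-0.6  3.4  0.7] roll 0.005 t 2.15 F [-0.4 -0.3 -0.3]
[-0.78973702  0.17228476  0.52865258  1.96882862 -0.10200683  1.02536953
 -0.13141486] 0.2365103126170348
```

View pics/w1.png

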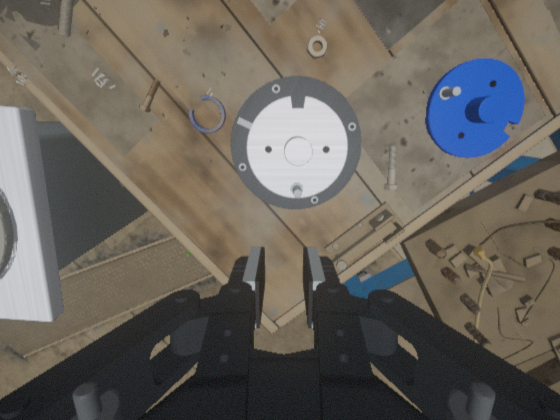

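View pics/s1.png

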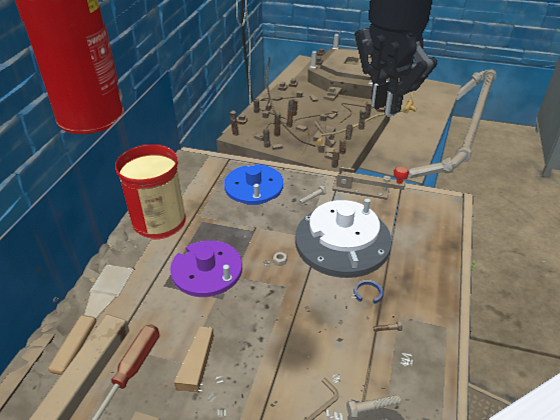

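```bash
python3 - <<'E'
import cv2
a=cv2.imread("pics/w1.png")[70:220,220:375]; cv2.imwrite("pics/w1c.png",cv2.resize(a,None,fx=4,fy=4,interpolation=cv2.INTER_CUBIC))
E
```

```text
(no output)
```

View pics/w1c.png

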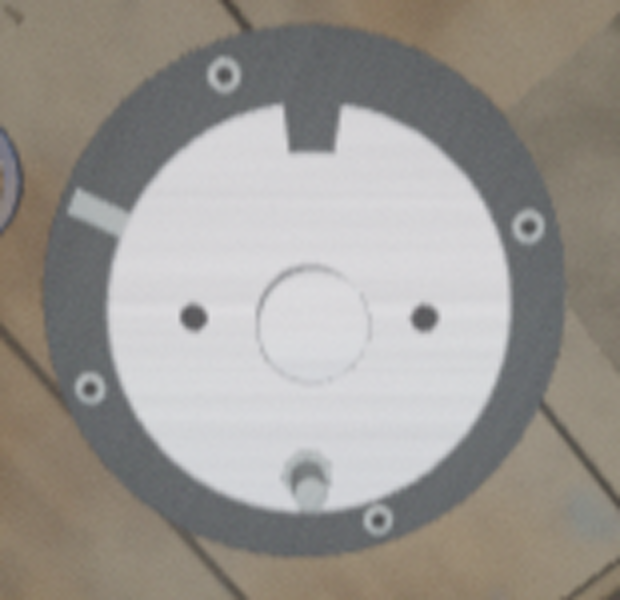

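```bash
python3 - <<'E'
from h import *
import pickle
W=pickle.load(open("w1.pkl","rb"))
c=lambda x,y:((x+.5)/4-.5+220,(y+.5)/4-.5+70)
for n,uv,z in [("disc",c(310,308),.048),("boss",c(314,326),.076),("flange",c(304,290),.016),("notchbot",c(312,152),.048),("notchrim",c(312,104),.048),("stud",c(311,492),.074),("studcollar",c(306,471),.05),("keyout",c(75,203),.034),("keyrim",c(122,224),.034),("hole1",c(424,318),.048),("hole2",c(194,318),.048),("s1",c(225,75),.018),("s2",c(528,227),.018),("s3",c(378,520),.018),("s4",c(90,388),.018)]:
    print(n,ray(W,uv,z).round(4))
E
```

```text
disc [0.5022 0.1438 0.048 ]
boss [0.5022 0.1415 0.076 ]
flange [0.5015 0.1465 0.016 ]
notchbot [0.4987 0.1858 0.048 ]
notchrim [0.4975 0.1981 0.048 ]
stud [0.5059 0.0964 0.074 ]
studcollar [0.5054 0.0969 0.05  ]
keyout [0.4323 0.1668 0.034 ]
keyrim [0.4461 0.1621 0.034 ]
hole1 [0.5349 0.1437 0.048 ]
hole2 [0.4694 0.1383 0.048 ]
s1 [0.4724 0.2063 0.018 ]
s2 [0.5674 0.1709 0.018 ]
s3 [0.5323 0.0756 0.018 ]
s4 [0.4369 0.1109 0.018 ]
```

```bash
python3 - <<'E'
from h import *
go([.506,.0952,.11],4.6)
E
```

```text
pos [0.4904 0.1001 0.2407] yaw 4.7 tilt -1.0 shift [ 15.1   6.2 130.7] roll 0.003 t 2.25 F [-0.4 -1.  -0.5]
```

Call:
{"op": "arm_command", "data": {
  "series": [
    [24, [15, 6, 40], 0],
    [24, [15, 6, 80], 0],
    [24, [15, 6, 115], 0],
    [24, [15, 6, 131], 0],
    [24, [15, 6, 131], 0],
    [24, [15, 6, 131], 0]
  ]
}}

```text
t: 3.0
eef_pos: [0.5069, 0.0946, 0.1106]
tool_rot: [-0.0, 0.999, 0.041, 0.001]
contact_force: [0.3, -0.8, 0.3]
gripper_width: 0.279
```

```bash
cat > look.py <<'E'
import sys,cv2,pickle
from h import *
from station import read_camera
n=sys.argv[1]
m=camera_model("wrist"); w=read_camera("wrist"); s=read_camera("scene"); pickle.dump(m,open(n+".pkl","wb"))
cv2.imwrite(f"pics/w{n}.png",w); cv2.imwrite(f"pics/s{n}.png",s)
a=cv2.resize(s[170:310,280:420],None,fx=4,fy=4,interpolation=cv2.INTER_CUBIC); cv2.imwrite(f"pics/sc{n}.png",a)
E
python3 look.py 2; python3 -c "
from h import *
go([.506,.0952,.082],4.6);print(status.get_obs()['gripper_width'])"
```

```text
pos [0.5069 0.0946 0.1107] yaw 4.6 tilt -1.0 shift [-1.  -0.6 28.7] roll 0.001 t 3.1 F [ 0.5 -1.2  0.1]
0.27752983075989424
```

View pics/sc2.png

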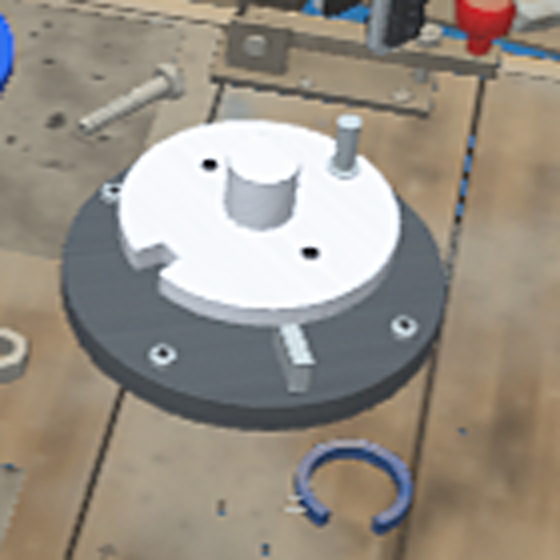

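View pics/w2.png

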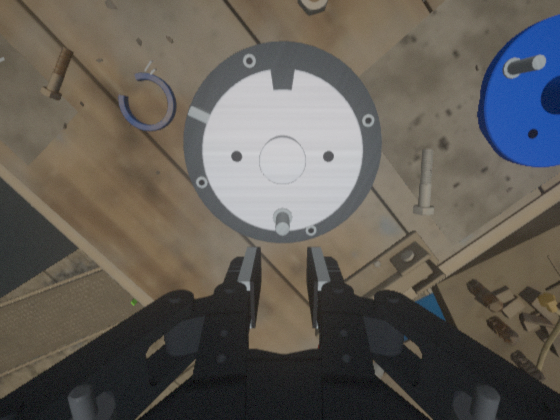

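```bash
python3 - <<'E'
from h import *
import pickle
W=pickle.load(open("2.pkl","rb")); S=camera_model("scene")
o=status.get_obs();R=Ro.from_quat(np.roll(o["tool_rot"],-1)).as_matrix()
for p in [(-12,-11,17),(12,-11,17),(-12,11,17),(12,11,17),(-12,-11,30),(-12,-11,4),(-12,-11,7),(0,0,17)]:
    X=o["eef_pos"]+R@np.array(p)/1000
    a=proj(S,X)
    print(p,X.round(4),proj(W,X).round(1),((a-[280,170]+.5)*4-.5).round(1))
E
```

```text
(-12, -11, 17) [0.4941 0.1046 0.0937] [263.9 224.5] [352.8 102. ]
(12, -11, 17) [0.5181 0.1066 0.0937] [303.6 224.5] [314.3  71.6]
(-12, 11, 17) [0.4959 0.0827 0.0937] [264.5 257.7] [393.5  83.1]
(12, 11, 17) [0.5198 0.0846 0.0937] [302.9 257.7] [354.7  53.3]
(-12, -11, 30) [0.4942 0.1046 0.0807] [265.2 217.7] [349.3 126.6]
(-12, -11, 4) [0.4941 0.1046 0.1067] [262.4 232.3] [356.3  77. ]
(-12, -11, 7) [0.4941 0.1046 0.1037] [262.7 230.4] [355.5  82.8]
(0, 0, 17) [0.507  0.0946 0.0937] [283.7 241.4] [353.7  77.3]
```

```bash
python3 - <<'E'
import cv2
a=cv2.imread("pics/s2.png")[110:230,320:440]; cv2.imwrite("pics/x.png",cv2.resize(a,None,fx=5,fy=5,interpolation=cv2.INTER_CUBIC))
a=cv2.imread("pics/w2.png")[200:340,210:360]; cv2.imwrite("pics/y.png",cv2.resize(a,None,fx=4,fy=4,interpolation=cv2.INTER_CUBIC))
E
```

```text
(no output)
```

View pics/x.png

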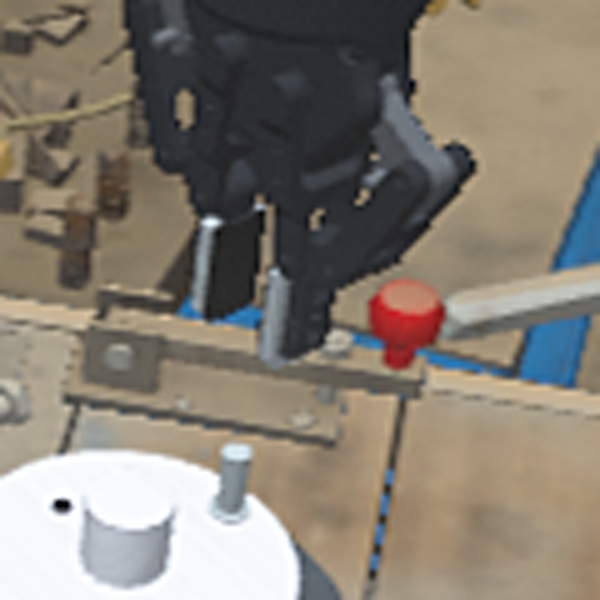

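View pics/y.png

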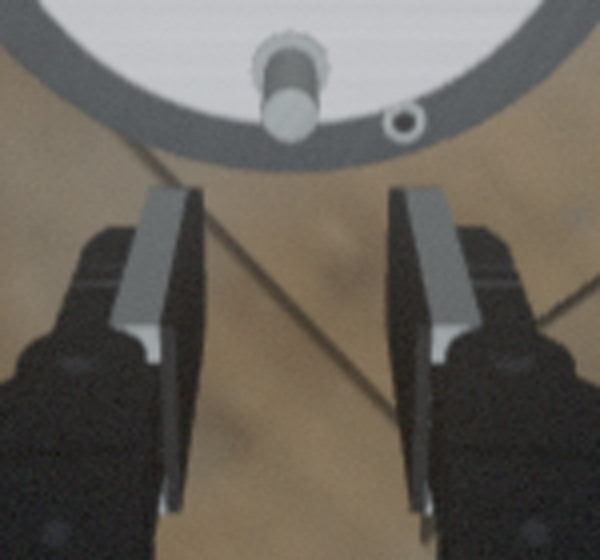

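```bash
python3 - <<'E'
from h import *
import pickle
W=pickle.load(open("2.pkl","rb")); S=camera_model("scene")
o=status.get_obs();R=Ro.from_quat(np.roll(o["tool_rot"],-1)).as_matrix()
def tri(s,w):
    s=np.array(s)/5+[320,110];w=np.array(w)/4+[210,200]
    r=least_squares(lambda X:np.r_[proj(S,X)-s,proj(W,X)-w],o["eef_pos"]);print((R.T@(r.x-o["eef_pos"])*1000).round(1),np.abs(r.fun).max().round(1))
tri((262,360),(187,190)); tri((280,366),(150,187)); tri((197,308),(405,188)); tri((236,452),(289,116))
tri((330,348),(130,190))
E
```

```text
[-14.1  -7.8  -9.6] 0.3
[-19.1  -7.7  -9.1] 1.8
[ 13.9 -10.3 -14.4] 0.3
[-1.   1.  41.2] 0.1
[-22.2  -6.2 -10.2] 9.7
```

Call:
{"op": "arm_command", "data": {
  "series": [
    [24, [-1, -0.5, 10], 0],
    [24, [-1, -0.5, 20], 0],
    [24, [-1, -0.5, 27], 0],
    [24, [-1, -0.5, 27], 0]
  ]
}}

```text
t: 3.6
eef_pos: [0.5044, 0.0944, 0.0816]
tool_rot: [0.0, 0.999, 0.04, -0.001]
contact_force: [-0.3, 0.3, -0.0]
gripper_width: 0.283
```

```bash
python3 look.py 3; python3 - <<'E'
import cv2
from h import *
go([.506,.0952,.076],4.6)
a=cv2.imread("pics/s3.png")[130:250,320:440]; a=cv2.resize(a,None,fx=4,fy=4,interpolation=cv2.INTER_CUBIC)
b=cv2.imread("pics/w3.png")[170:340,210:360]; b=cv2.resize(b,None,fx=2.1,fy=480/170,interpolation=cv2.INTER_CUBIC)
cv2.imwrite("pics/x3.png",cv2.hconcat([a,b]))
E
```

```text
pos [0.5049 0.0946 0.0823] yaw 4.6 tilt -1.0 shift [ 1.1 -0.6  6.3] roll 0.001 t 3.7 F [0.1 0.8 0.3]
```

View pics/x3.png

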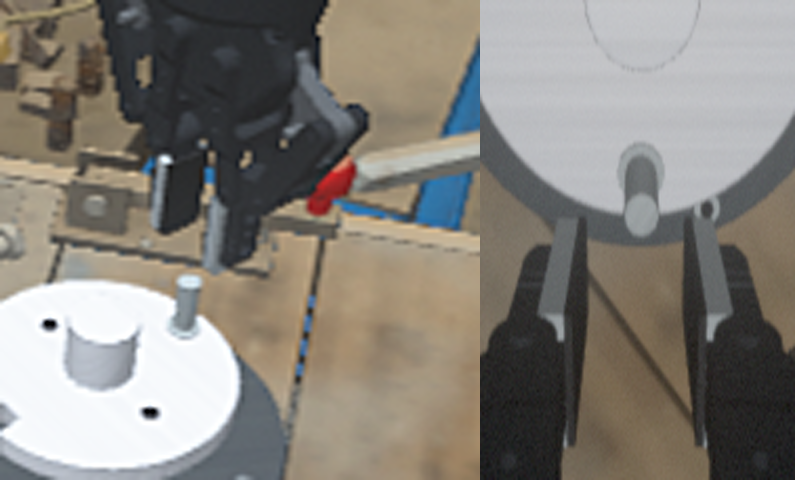

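```bash
python3 - <<'E'
from h import *
import pickle
W=pickle.load(open("3.pkl","rb")); S=camera_model("scene")
o=status.get_obs();R=Ro.from_quat(np.roll(o["tool_rot"],-1)).as_matrix()
def tri(s,w):
    s=np.array(s)/4+[320,130];w=np.array([(w[0]-480)/2.1+210,w[1]/2.8235+170])
    r=least_squares(lambda X:np.r_[proj(S,X)-s,proj(W,X)-w],o["eef_pos"]);print(r.x.round(4),(R.T@(r.x-o["eef_pos"])*1000).round(1),np.abs(r.fun).max().round(1))
tri((206,268),(575,218)); tri((153,226),(692,217)); tri((188,282),(641,215)); tri((100,318),(642,8))
E
```

```text
[0.4889 0.1015 0.0919] [-15.4  -8.2  -9.6] 0.3
[0.5171 0.1063 0.0968] [ 13.1 -10.7 -14.5] 0.6
[0.5062 0.0936 0.0694] [ 1.2  1.1 12.9] 0.3
[0.5028 0.1382 0.0708] [  1.4 -43.7  11.5] 1.5
```

Call:
{"op": "arm_command", "data": {
  "series": [
    [24, [1, -0.5, 7], 0],
    [24, [1, -0.5, 14], 0],
    [24, [1, -0.5, 14], 0]
  ]
}}

```text
t: 4.08
eef_pos: [0.5053, 0.0951, 0.0677]
tool_rot: [0.0, 0.999, 0.04, -0.001]
contact_force: [-0.7, -0.6, 0.3]
gripper_width: 0.281
```

```bash
cat > v.py <<'E'
import sys,cv2,subprocess
n=sys.argv[1]; subprocess.run(["python3","look.py",n])
from h import *
go([.506,.0952,.055],4.6)
a=cv2.imread(f"pics/s{n}.png")[150:270,300:420]; a=cv2.resize(a,None,fx=4,fy=4,interpolation=cv2.INTER_CUBIC)
b=cv2.imread(f"pics/w{n}.png")[100:340,210:370]; b=cv2.resize(b,None,fx=2,fy=2,interpolation=cv2.INTER_CUBIC)
cv2.imwrite(f"pics/x{n}.png",cv2.hconcat([a,b]))
E
python3 v.py 4
```

```text
pos [0.5058 0.0952 0.0682] yaw 4.6 tilt -1.0 shift [ 0.2 -0.  13.2] roll 0.001 t 4.17 F [-0.2  0.8 -0.2]
```

View pics/x4.png

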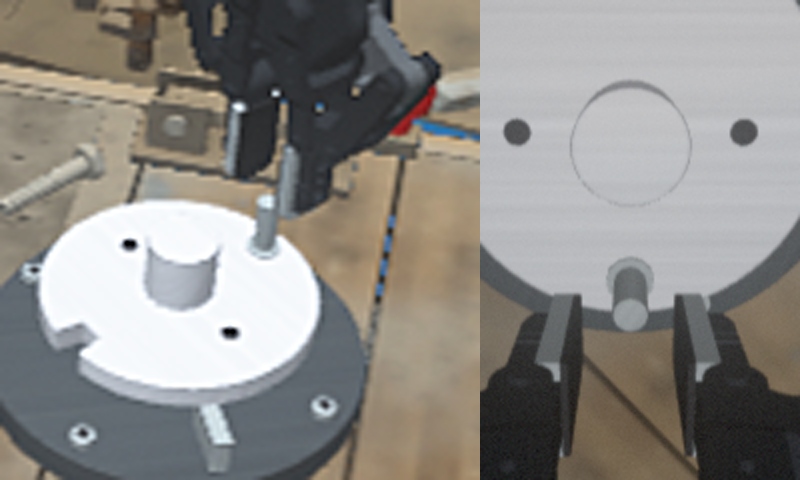

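Call:
{"op": "arm_command", "data": {
  "series": [
    [24, [0, 0, 4], 0],
    [24, [0, 0, 7], 0],
    [24, [0, 0, 7], 0]
  ]
}}

```text
t: 4.55
eef_pos: [0.5056, 0.0952, 0.0611]
tool_rot: [0.0, 0.999, 0.041, -0.0]
contact_force: [-0.4, -0.2, 0.3]
gripper_width: 0.283
```

```bash
python3 v.py 5
```

```text
pos [0.5058 0.0952 0.0614] yaw 4.6 tilt -1.0 shift [0.2 0.  6.4] roll 0.001 t 4.65 F [ 0.1  0.6 -1. ]
```

View pics/x5.png

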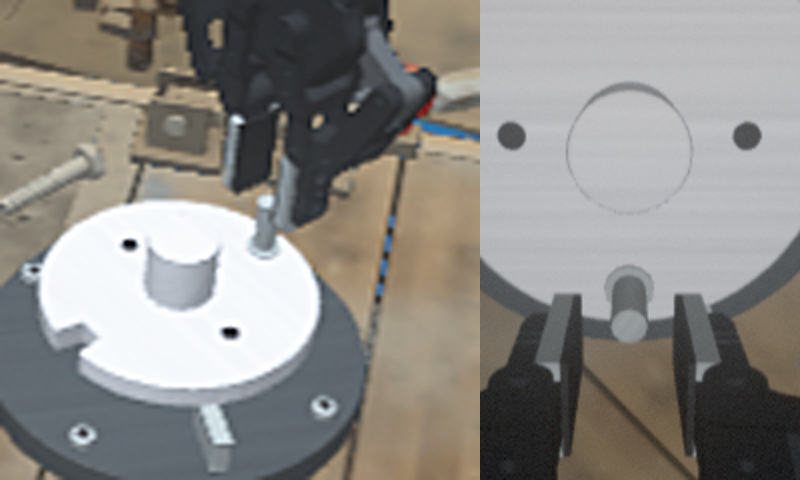

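Call:
{"op": "arm_command", "data": {
  "series": [
    [24, [0, 0, 5], 0],
    [24, [0, 0, 10], 0],
    [24, [0, 0, 15], 0],
    [24, [0, 0, 15], 0]
  ]
}}

```text
t: 5.15
eef_pos: [0.5055, 0.0952, 0.0459]
tool_rot: [0.0, 0.999, 0.04, -0.0]
contact_force: [-0.1, -0.3, 0.3]
gripper_width: 0.275
```

```bash
python3 v.py 6
```

```text
pos [0.5058 0.0952 0.0463] yaw 4.6 tilt -1.0 shift [ 0.2 -0.  -8.7] roll 0.001 t 5.25 F [0.6 0.5 0.7]
```

View pics/x6.png

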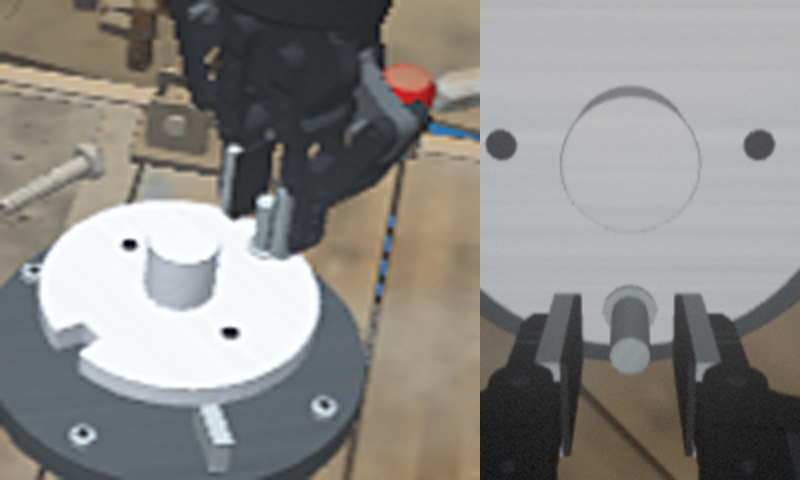

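Call:
{"op": "arm_command", "data": {
  "series": [
    [13, [0, 0, 0], 0],
    [13, [0, 0, 0], 0],
    [13, [4, -0.2, 0], -0.087],
    [13, [8, -0.7, 0], -0.175],
    [13, [11.9, -1.6, 0], -0.262],
    [13, [15.7, -2.8, 0], -0.349],
    [13, [19.4, -4.3, 0], -0.436],
    [13, [19.4, -4.3, 0], -0.436]
  ]
}}

```text
t: 6.25
eef_pos: [0.525, 0.101, 0.0465]
tool_rot: [-0.0, 0.967, 0.255, 0.0]
contact_force: [-0.1, -0.4, 1.1]
gripper_width: 0.152
```

```bash
python3 v.py 7
```

```text
pos [0.5248 0.1011 0.0464] yaw 29.5 tilt -1.0 shift [-19.3  -4.1  -8.6] roll 0.435 t 6.35 F [-0.3  0.5 -0.5]
```

View pics/x7.png

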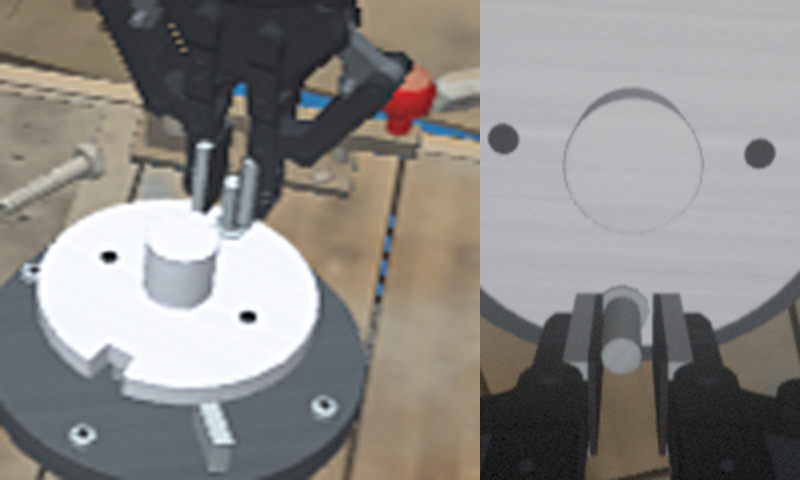

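Call:
{"op": "arm_command", "data": {
  "series": [
    [13, [4.8, -0.25, 0], -0.105],
    [13, [9.6, -1, 0], -0.209],
    [13, [14.2, -2.25, 0], -0.314],
    [13, [18.7, -4, 0], -0.419],
    [13, [23, -6.2, 0], -0.524],
    [13, [27, -8.8, 0], -0.628],
    [13, [28.9, -10.3, 0], -0.68],
    [13, [28.9, -10.3, 0], -0.68]
  ]
}}

```text
t: 7.35
eef_pos: [0.5449, 0.1242, 0.0464]
tool_rot: [0.0, 0.827, 0.563, 0.0]
contact_force: [0.2, -0.8, -0.2]
gripper_width: 0.154
```

```bash
python3 v.py 8
```

```text
pos [0.5448 0.1243 0.0464] yaw 68.5 tilt -1.0 shift [-41.3 -25.4  -8.6] roll 1.115 t 7.45 F [-0.7 -0.4  0.2]
```

View pics/x8.png

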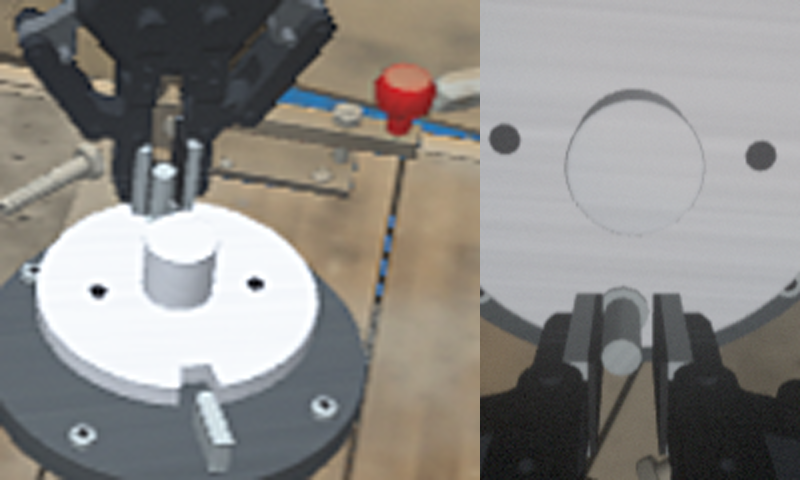

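View pics/w8.png

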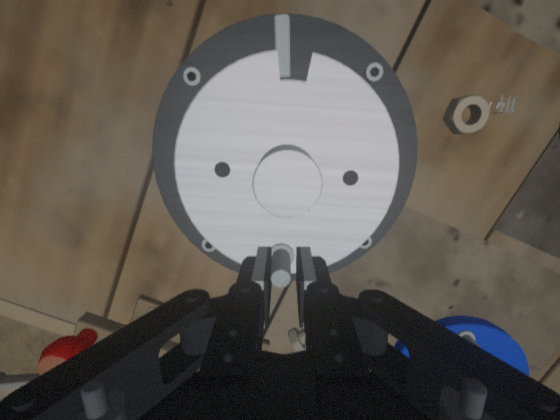

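```bash
cat > meas.py <<'E'
import sys,cv2,pickle
n=sys.argv[1]
a=cv2.imread(f"pics/w{n}.png")[0:260,140:430]; cv2.imwrite(f"pics/m{n}.png",cv2.resize(a,None,fx=2.3,fy=2.3,interpolation=cv2.INTER_CUBIC))
E
python3 meas.py 8
```

```text
(no output)
```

View pics/m8.png

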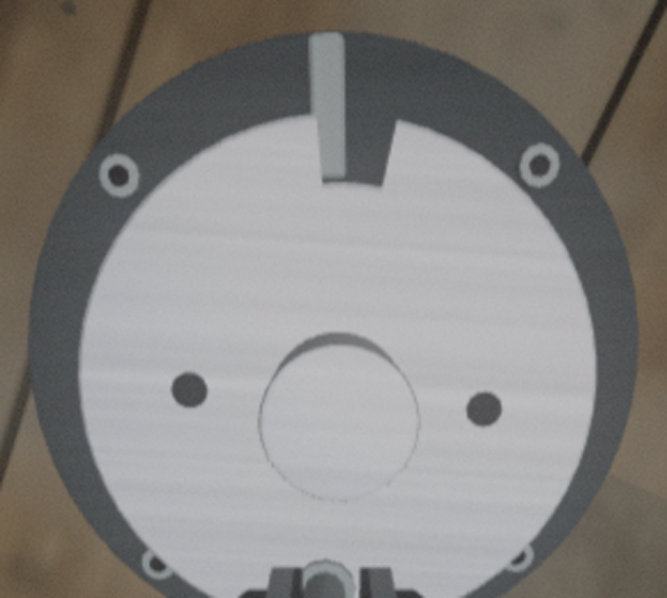

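```bash
cat > ang.py <<'E'
import sys
from h import *
import pickle
# n, then hole L, hole R, screw L, screw R, keyout, notchbot in 2.3x crop px
n=sys.argv[1]; v=list(map(float,sys.argv[2:])); P=np.array(v).reshape(-1,2); P=(P+.5)/2.3-.5+[140,0]
W=pickle.load(open(n+".pkl","rb"))
A=lambda p,q:np.degrees(np.arctan2(*(q-p)[[1,0]]))
hl,hr=ray(W,P[0],.048),ray(W,P[1],.048); sl,sr=ray(W,P[2],.018),ray(W,P[3],.018)
print("hole mid",((hl+hr)/2).round(4),"plate yaw",(A(hl,hr)+90).round(2),"mandrel yaw",(A(sl,sr)+90).round(2))
C=np.array([.5022,.141,0])
for p,z in zip(P[4:],(.034,.048)):
    X=ray(W,p,z); print(X.round(4),A(C,X).round(2), A((hl+hr)/2,X).round(2))
E
python3 ang.py 8 189 390 484 409 119 175 540 165 327 36 353 185
```

```text
hole mid [0.5026 0.1418 0.048 ] plate yaw 154.74 mandrel yaw 159.7
[0.4322 0.1672 0.034 ] 159.48 160.14
[0.4627 0.1609 0.048 ] 153.28 154.4
```

Call:
{"op": "arm_command", "data": {
  "series": [
    [13, [2, 0, 0], -0.043],
    [13, [4, -0.2, 0], -0.087],
    [13, [4, -0.2, 0], -0.087],
    [13, [4, -0.2, 0], -0.087]
  ]
}}

```text
t: 7.95
eef_pos: [0.5463, 0.1283, 0.0464]
tool_rot: [-0.0, 0.801, 0.599, 0.0]
contact_force: [0.3, -0.8, -0.3]
gripper_width: 0.154
```

```bash
python3 v.py 9; python3 meas.py 9
```

```text
pos [0.5462 0.1283 0.0464] yaw 73.6 tilt -1.0 shift [-43.1 -29.2  -8.6] roll 1.204 t 8.05 F [-0.8 -0.5 -0.9]
```

View pics/m9.png

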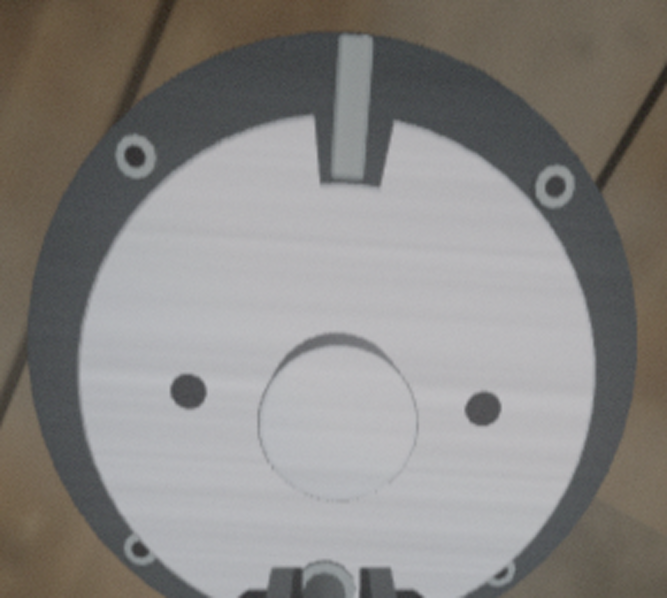

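View pics/x9.png

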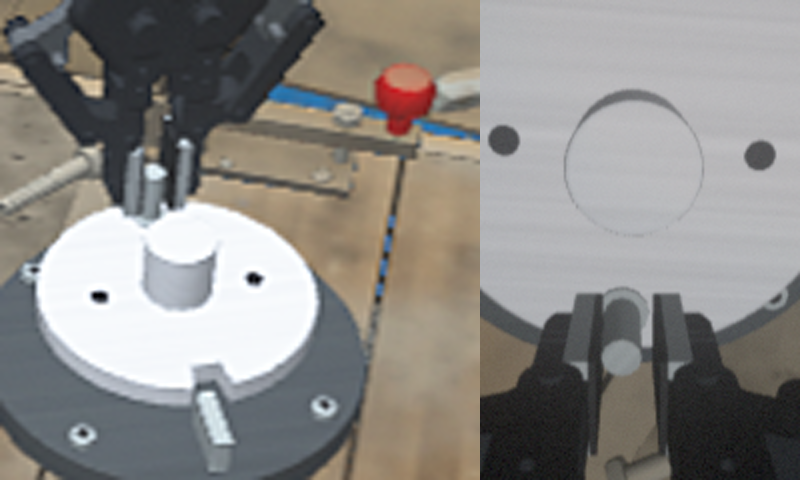

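```bash
python3 ang.py 9 188 391 483 408.5 135 157 555 186.5 356 37 350 185
```

```text
hole mid [0.5025 0.1418 0.048 ] plate yaw 160.09 mandrel yaw 159.82
[0.432 0.167 0.034] 159.67 160.34
[0.4609 0.157  0.048 ] 158.84 159.96
```

Call:
{"op": "arm_command", "data": {
  "series": [
    [24, [0, 0, 0], 0],
    [24, [-1, 0, 0], 0],
    [24, [-1, 0, -10], 0],
    [24, [-1, 0, -30], 0],
    [15, [-1, 0, -50], 0],
    [0, [-1, 0, -60], 0],
    [0, [-1, 0, -60], 0],
    [0, [-1, 0, -60], 0]
  ]
}}

```text
t: 9.05
eef_pos: [0.5454, 0.1271, 0.1058]
tool_rot: [-0.0, 0.801, 0.599, -0.0]
contact_force: [0.1, 0.2, -0.6]
gripper_width: -0.002
```

```bash
sed -i 's/^go.*/go([.5024,.1412,.106],71)/' v.py; python3 v.py 10; python3 meas.py 10
```

```text
pos [0.5453 0.127  0.1056] yaw 73.6 tilt -1.0 shift [  1.5 -45.2  -0.3] roll 0.045 t 9.15 F [0.3 1.  0.4]
```

View pics/w10.png

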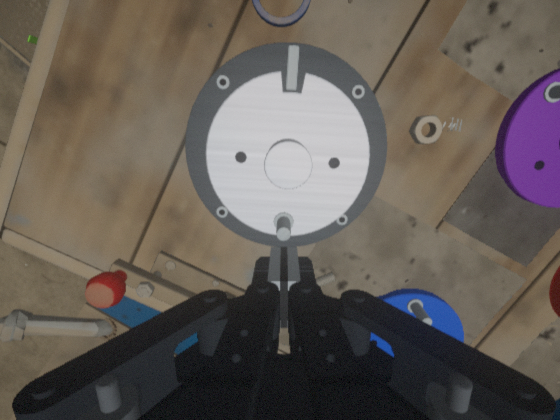

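View pics/sc10.png

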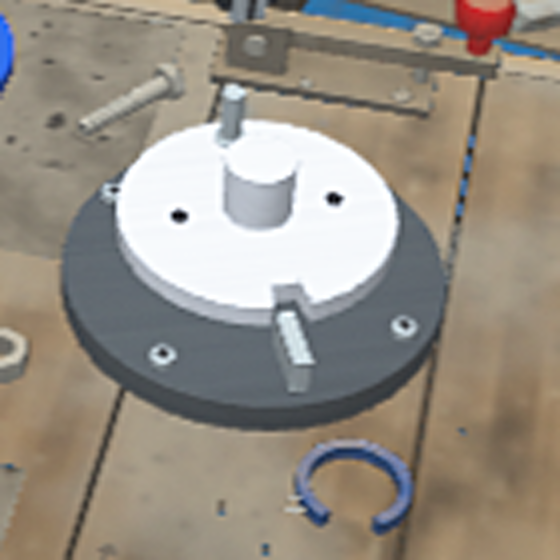

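Call:
{"op": "arm_command", "data": {
  "series": [
    [0, [0.5, -15, 0], 0],
    [0, [1, -30, 0], 0],
    [0, [1.5, -45, 0], 0],
    [0, [1.5, -45, 0], 0],
    [0, [1.5, -45, 12], 0],
    [0, [1.5, -45, 12], 0]
  ]
}}

```text
t: 9.9
eef_pos: [0.5027, 0.1408, 0.0933]
tool_rot: [-0.0, 0.801, 0.599, -0.001]
contact_force: [-0.8, 0.6, 0.1]
gripper_width: -0.001
```

```bash
sed -i 's/^go.*/go([.5024,.1412,.080],73.6)/' v.py; python3 v.py 11; python3 meas.py 11
```

```text
pos [0.5033 0.141  0.094 ] yaw 73.5 tilt -1.0 shift [-0.1 -0.9 14. ] roll -0.001 t 10.0 F [ 0.6 -0.3  0.5]
```

View pics/m11.png

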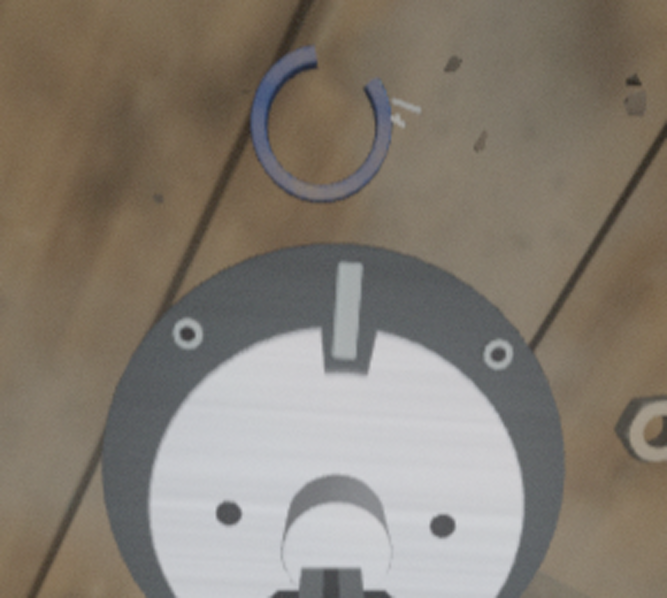

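View pics/x11.png

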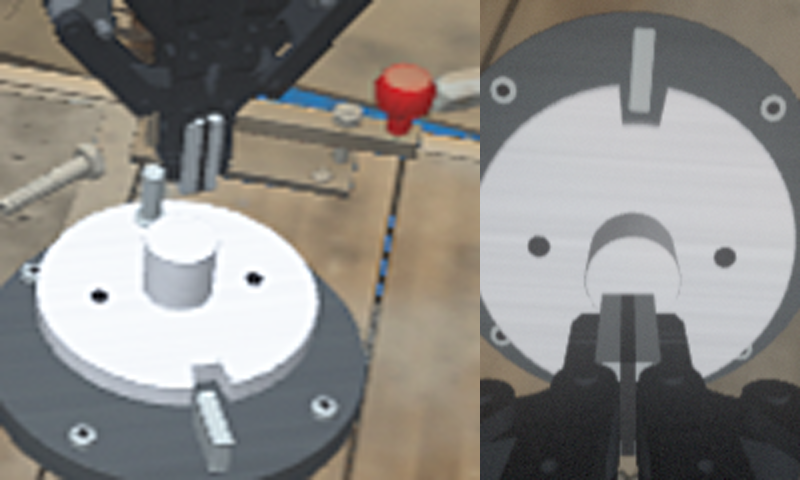

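```bash
python3 - <<'E'
from h import *
import pickle
W=pickle.load(open("11.pkl","rb")); S=camera_model("scene")
o=status.get_obs();R=Ro.from_quat(np.roll(o["tool_rot"],-1)).as_matrix()
for p in [(0,-11,-5),(0,-11,-10),(0,-11,-15),(0,-11,17),(0,0,-10)]:
    X=o["eef_pos"]+R@np.array(p)/1000
    a=(proj(S,X)-[300,150]+.5)*4-.5; b=(proj(W,X)-[210,100]+.5)*2-.5+[480,0]; print(p,X.round(4),a.round(),b.round())
for X in [(.5024,.1412,.076)]:
    print((proj(S,np.array(X))-[300,150])*4,(proj(W,np.array(X))-[210,100])*2+[480,0])
def tri(s,w):
    s=np.array(s)/4+[300,150];w=(np.array(w)-[480,0])/2+[210,100]
    r=least_squares(lambda X:np.r_[proj(S,X)-s,proj(W,X)-w],o["eef_pos"]);print(r.x.round(4),(R.T@(r.x-o["eef_pos"])*1000).round(1),np.abs(r.fun).max().round(1))
tri((201,193),(628,294)); tri((180,238),(633,284))
E
```

```text
(0, -11, -5) [0.4927 0.1441 0.099 ] [196. 204.] [631. 282.]
(0, -11, -10) [0.4927 0.1441 0.104 ] [197. 195.] [631. 289.]
(0, -11, -15) [0.4927 0.1441 0.109 ] [198. 185.] [631. 297.]
(0, -11, 17) [0.4927 0.1441 0.077 ] [191. 246.] [631. 253.]
(0, 0, -10) [0.5033 0.141  0.104 ] [188. 178.] [631. 328.]
[181.70448729 230.83722138] [629.95291541 282.63674348]
[0.4938 0.1429 0.104 ] [ -0.9  -9.6 -10. ] 1.2
[0.505  0.1413 0.071 ] [ 0.8  1.6 23. ] 0.8
```

Call:
{"op": "arm_command", "data": {
  "series": [
    [0, [0.5, 0, 8], 0],
    [0, [0.5, 0, 16], 0],
    [0, [0.5, 0, 21], 0],
    [0, [0.5, 0, 24], 0],
    [0, [0.5, 0, 26], 0],
    [0, [0.5, 0, 26], 0]
  ]
}}

```text
t: 10.75
eef_pos: [0.5033, 0.1418, 0.0684]
tool_rot: [-0.0, 0.801, 0.599, -0.0]
contact_force: [-0.4, 0.4, 0.1]
gripper_width: 0.001
```

```bash
python3 v.py 12;python3 meas.py 12
```

```text
pos [0.5034 0.1419 0.0685] yaw 73.6 tilt -1.0 shift [ -0.9  -0.8 -11.5] roll -0.001 t 10.85 F [-0.1  0.7  1.1]
```

View pics/x12.png

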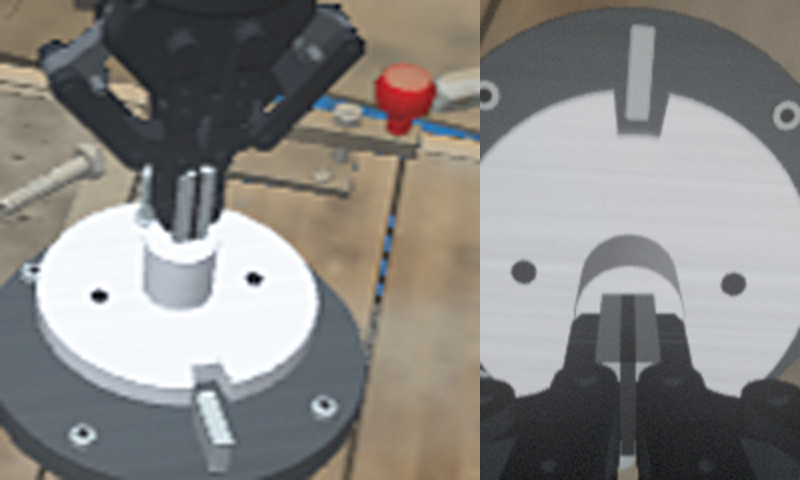

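Call:
{"op": "arm_command", "data": {
  "series": [
    [0, [-1, -0.5, 1.5], 0],
    [0, [-1, -0.5, 3], 0],
    [0, [-1, -0.5, 4.5], 0],
    [0, [-1, -0.5, 6], 0]
  ]
}}

```text
t: 11.35
eef_pos: [0.5026, 0.141, 0.0626]
tool_rot: [0.0, 0.801, 0.599, 0.0]
contact_force: [-1.6, -0.8, 5.6]
gripper_width: 0.004
```

Call:
{"op": "arm_command", "data": {
  "series": [
    [0, [0, 0, 1.5], 0],
    [0, [0, 0, 3], 0],
    [0, [0, 0, 4.5], 0],
    [0, [0, 0, 6], 0],
    [0, [0, 0, 6], 0]
  ]
}}

```text
t: 11.98
eef_pos: [0.5026, 0.141, 0.0563]
tool_rot: [0.0, 0.801, 0.599, 0.0]
contact_force: [0.3, -0.4, 2.4]
gripper_width: 0.0
```

```bash
python3 v.py 13
```

```text
pos [0.5025 0.141  0.0563] yaw 73.6 tilt -1.0 shift [  0.2  -0.2 -23.7] roll -0.001 t 12.07 F [-0.1  0.1  2. ]
```

View pics/x13.png

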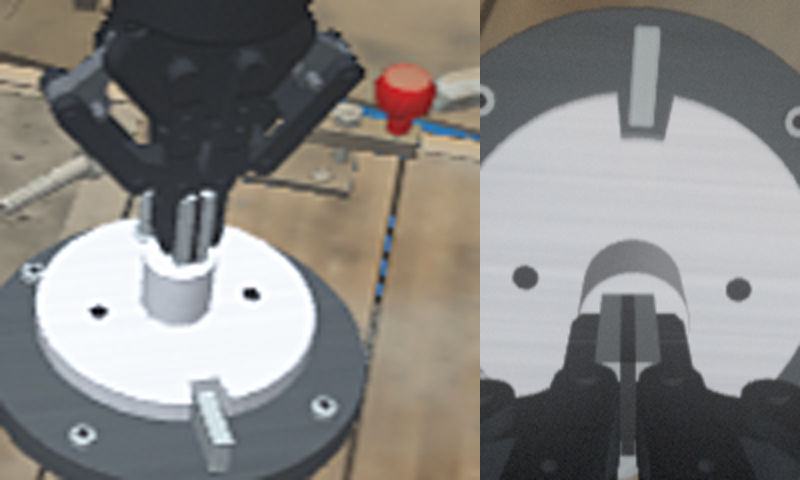

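Plate is dropping over the key. Continuing until the force rises.

Call:
{"op": "arm_command", "data": {
  "series": [
    [0, [0, 0, 1], 0],
    [0, [0, 0, 2], 0],
    [0, [0, 0, 3], 0],
    [0, [0, 0, 4], 0]
  ]
}}

```text
t: 12.58
eef_pos: [0.5027, 0.141, 0.0528]
tool_rot: [0.0, 0.801, 0.599, 0.0]
contact_force: [-3.2, -1.4, 16.2]
gripper_width: -0.002
```

Call:
{"op": "arm_command", "data": {
  "series": [
    [0, [0, 0, 0.5], 0],
    [0, [0, 0, 1], 0],
    [0, [0, 0, 1.5], 0]
  ]
}}

```text
t: 12.95
eef_pos: [0.5028, 0.141, 0.0526]
tool_rot: [-0.0, 0.801, 0.599, 0.0]
contact_force: [-6.8, -3.2, 26.9]
gripper_width: 0.002
```

Call:
{"op": "arm_command", "data": {
  "series": [
    [0, [0, 0, -1], 0],
    [0, [0, 0, -8], 0],
    [0, [0, 0, -25], 0],
    [0, [0, 0, -45], 0],
    [0, [-10, 20, -75], 0],
    [0, [-20, 60, -100], 0],
    [0, [-20, 80, -110], 0],
    [0, [-20, 80, -110], 0]
  ]
}}

```text
t: 13.95
eef_pos: [0.5753, 0.0986, 0.1624]
tool_rot: [0.001, 0.801, 0.598, 0.001]
contact_force: [-0.6, -0.2, 0.3]
gripper_width: -0.003
```

```bash
python3 v.py 14; python3 meas.py 14
```

```text
pos [0.5726 0.0996 0.1607] yaw 73.6 tilt -1.0 shift [ 20.1 -79.   80.7] roll -0.0 t 14.05 F [ 0.4 -0.1 -0. ]
```

View pics/sc14.png

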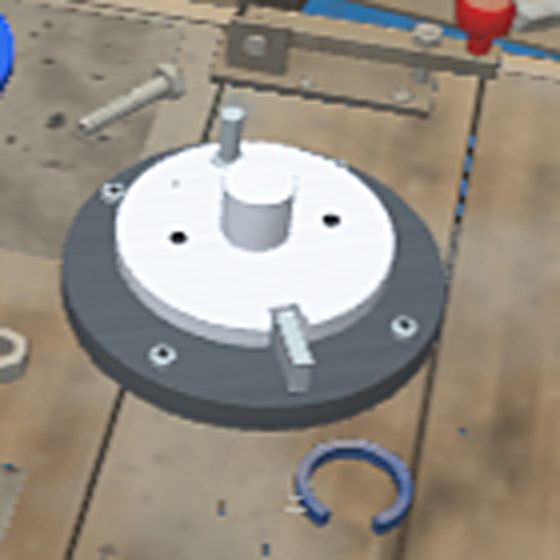

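View pics/w14.png

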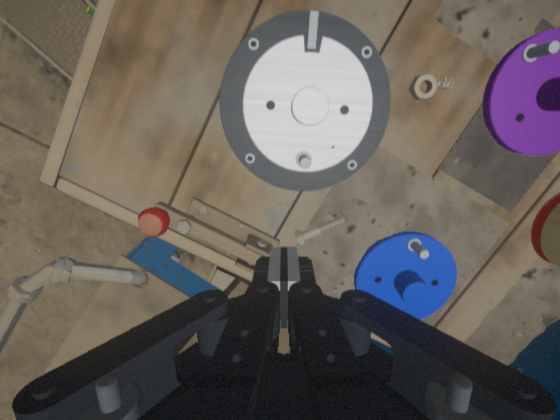

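```bash
python3 - <<'E'
from h import *
import cv2
S=camera_model("scene")
for z in (.076,.064): print((proj(S,np.array([.5022,.141,z]))-[280,170])*4)
for x in (.048,.036): print((proj(S,np.array([.47,.139,x]))-[280,170])*4)
a=cv2.imread("pics/s10.png");b=cv2.imread("pics/s14.png")
# measured displacement of the boss top patch / disc holes
for (y0,y1,x0,x1,n) in [(205,232,318,333,"holeL"),(205,232,357,372,"holeR"),(188,232,333,357,"boss"),(185,212,330,345,"stud")]:
    t=a[y0:y1-6,x0:x1]; r=cv2.matchTemplate(b[y0-2:y1+8,x0-4:x1+4],t,cv2.TM_CCOEFF_NORMED); _,m,_,l=cv2.minMaxLoc(r)
    print(n,m,l[0]-4,l[1]-2)
E
```

```text
[262.38965517 150.95821576]
[260.07922751 173.11643083]
[306.16256347 246.47827832]
[303.44150305 267.80917108]
holeL 0.9123517870903015 0 5
holeR 0.9390875697135925 -1 5
boss 0.8995007276535034 -1 5
stud 0.8141556978225708 -1 5
```

```bash
python3 -c "
from station import bot
print(bot.hand_in())"
```

```text
the job is handed in; nothing more can be done
None
```

The plate is turned into line with the key and pressed fully home on the flange. The job was handed in at about 14 s of the 54 s allowed.

**Turning:** I straddled the stud loosely with the jaws and pushed it about 65° anticlockwise, never gripping or lifting the plate. The last image before pressing put the notch within about 0.5° of the key; the limit is about 3°.

**Pressing:** I pressed the boss straight down with the jaws shut.
- The plate moved about 12 mm under a few newtons, then came to a hard stop, where I stopped at 27 N.
- At the stop there was some side force on the tool, up to 7 N.
- After I backed off, the scene camera showed the boss, stud and both holes each lowered by about 5 to 5.5 pixels. The expected drop for 12 mm is 5.5, so the plate is level and home, with the notch round the key.

**Loose parts:** The nut, bolt and ring clip look unmoved in the last pictures. I checked that by eye only.

**Disagreement with the interface text:** The fingertips stood about 10 mm behind the reported TCP, not 17 mm ahead of it. Camera triangulation and the contact heights both showed this. I worked to the images instead, going down in small steps while watching the force.

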